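# Close the board test fixture on its two dowels

### The job

Lay the relay board flat in the nest of black posts on the aluminium test fixture and let go of it, then fit the brown cover plate over it: lower it level so that both pins come up through its two slots together, keep hold of it until it lies fully home on both grey pin blocks, and only then let go. Feel for the pins and be gentle: do not drop the plate or force it down, and leave the small spare board, the screwdriver and the jar where they are.

Things in the scene. Friction and masses are not known exactly. Their poses are not given: they have to be found in the camera images.
- fixture: Test fixture fixed to the bench: aluminium base 130 (x) by 210 (y) by 12 mm high; origin at the centre of its underside, z up. Nest in its middle; two grey pin blocks, 32 (x) by 26 (y) mm, tops 48 mm above the origin, at y = +75 and -75 mm, joined, sliding as one along x. Plate home: handle centre 78 mm above the origin.
- nest (a point): Centre of the nest floor, on the fixture's base top 12 mm above its origin, axes as the fixture's. Eight black posts, 8 mm high with tapered tops, two at each corner, form the nest, 69 (x) by 89 (y) mm; the relay board lies in it on the floor, long sides along y, either way round; relay centre then 18 mm above this point.
- pins_mid (a point): Mid-travel of the pins: on the fixture, above its origin at the height of the pin tips (66 mm). Pins at y = +75 and -75 mm, 8 mm thick, 18 mm tall, top 5 mm tapering to a 4 mm tip. Both stand at the same x, anywhere within 12 mm of this point's x: NOT measured, look or feel for it. The blocks stay put below some 6 N sideways, then shift (stops at 13 mm), so a caught pin gives way a little.
- plate_grip (a point): Centre of the black handle on the loose brown cover plate: 70 (x) by 190 (y) by 8 mm thick, 0.2 to 0.4 kg, underside 30 mm below this point. The handle, on its middle, is 18 (x) by 60 (y) mm and 44 mm high: grip it across x. Two through slots, 10 (x) by 12 (y) mm, at x = 0, y = +75 and -75 mm. Fits either way round, slots over pins.
- relay (a point): Centre of the black relay on the loose green relay board: 64 (x) by 84 (y) by 4 mm thick, about 90 g, underside 18 mm below this point. The relay, in the board's middle, is 22 (x) by 30 (y) mm and 28 mm high: grip it across x. The board's other parts are under 9 mm high, at its y ends.
- spare_board: Bystander: small loose green board 40 by 52 mm, 11 mm high, no relay; leave alone. Origin at the centre of its underside.
- screwdriver: Bystander: loose screwdriver 150 mm long, lying along its x; leave alone.
- flux_jar: Bystander: loose white jar with black cap, 48 mm across, 45 mm high; leave alone. Origin at the centre of its underside.
Things that resemble listed ones, but are neither listed nor needed, are in the scene too. Leave any green or white look-alike of the part that bears plate_grip alone.

How it is judged:
On the way, in this order (a step that is already met when the one before it is completed fails the run):
1. the relay board lies flat in the nest, let go, before the plate is fitted (x of relay in the frame of fixture between -0.005 and 0.005 m and y of relay in the frame of fixture between -0.005 and 0.005 m and z of relay in the frame of fixture between 0.028 and 0.032 m and angle between relay's own z axis and vertical below 0.05 rad and angle between the y axis of relay and the y axis of fixture, either way round below 0.12 rad and contact force between board and the fingers below 0.1 N), for 0.2 s.
2. the plate, still held, has been lowered to within 4 mm of home over both pins (x of plate_grip in the frame of fixture between -0.0165 and 0.0165 m and y of plate_grip in the frame of fixture between -0.006 and 0.006 m and z of plate_grip in the frame of fixture between 0.074 and 0.082 m and angle between the y axis of plate_grip and the y axis of fixture, either way round below 0.08 rad and contact force between plate and the fingers above 0.5 N), for 0.1 s.
3. the plate is fully home over both pins, let go, with the board in the nest (x of relay in the frame of fixture between -0.005 and 0.005 m and y of relay in the frame of fixture between -0.005 and 0.005 m and z of relay in the frame of fixture between 0.028 and 0.032 m and angle between relay's own z axis and vertical below 0.05 rad and angle between the y axis of relay and the y axis of fixture, either way round below 0.12 rad and x of plate_grip in the frame of fixture between -0.0165 and 0.0165 m and y of plate_grip in the frame of fixture between -0.006 and 0.006 m and z of plate_grip in the frame of fixture between 0.076 and 0.08 m and angle between plate_grip's own z axis and vertical below 0.03 rad and angle between the y axis of plate_grip and the y axis of fixture, either way round below 0.08 rad and contact force between plate and the fingers below 0.1 N), for 0.2 s.
At the end, for the whole second after the job is handed in: Board flat in the nest (centre within 5 mm, height 2 mm, tilt 0.05, turn 0.12 rad); cover plate over it on both pin blocks, pins through its slots (height within 2 mm of home, y within 6 mm, x within 16.5 mm, tilt 0.03, turn 0.08 rad); both released and at rest (all of step 3 and contact force between board and the fingers below 0.1 N and linear speed of each of plate, board below 0.01 m/s); the robot touches nothing.
It fails at once if the plate is forced or dropped onto the fixture (over 90 N) (contact force between plate and fixture above 90 N).
It fails at once if a bystander is moved by more than 25 mm (distance of any of spare_board, screwdriver, flux_jar from where it was at the start of the episode above 0.025 m).
It also fails if it takes over 72 s, if anything falls off the work surface, if the arm or the gripper's body presses on something with over 40 N, if the wrist force passes 120 N, or if a joint passes its speed limit or range.

### The arm

A 7-joint arm with a two-finger parallel gripper is mounted at the origin on the work surface. World frame = base frame: x ahead of the robot, y to its left, z up, the work surface at z = 0. Lengths are in m, angles in rad, forces in N, time in s.
With the tool pointing down it reaches from about 0.35 to 0.9 m from the base axis. Payload 19.9 kg.
Tool frame: the origin (TCP) lies on the centre line of the jaws, within the pads' length; the fingertips stand robot.tip_reach ahead of it and the grasp point (between the pads) lies 8 mm behind it (robot.tip_reach is the distance from the TCP to the fingertips, in m); z points along the fingers, y is the line along which they close (so a half turn about z gives the same grasp; the last joint's range is limited). The gripper opens to 94 mm and grips with 3 to 60 N. Pads are 16 mm wide; open, the fingers measure 119 mm over their backs; the gripper's body (75 mm by 177 mm) begins 78 mm behind the grasp point.
Start: joints at [-1.208, 0.417, -0.01, 1.614, 0.005, 1.111, -0.053], TCP at [0.246, 0.575, 0.216] pointing down, gripper open.
Joint ranges: [-2.81, 2.81], [-0.39, 2.02], [-1.27, 1.25], [0.06, 2.57], [-1.19, 4.33], [0.19, 2], [-2.82, 2.82]. Speed limits (rad/s): [1.89, 1.89, 2.39, 2.39, 3.01, 3.01, 3.01].

### API

Orientations are given as a rotation vector (axis times angle).
In Python, from station import robot gives the robot as it stands. The module is installed in compiled form; this text tells all that it offers.
- The arm moves only by the shell command python3 -m pendant 'ROWS'. ROWS is JSON, a list of rows, each a list of 3 entries, a list of its own where there are three numbers: the shift along the tool's x, y, z in cm, then the turn, a rotation vector about the tool's x, y, z in rad, then the opening, from 0 (shut) to 1 (fully open). In form: [[[x, y, z], [wx, wy, wz], grip], ...]. A call has 1 to 5 rows; each row is the pose to reach, as a shift and turn from the pose commanded when the call began, along the tool's axes at that moment; what a row does not reach only later rows make up. A row lasts 1/12 s, in which the tool goes at most 41.7 mm and 7.16 degrees, less where a joint would pass 70% of its speed; a pose out of reach is approached as far as the arm can. A call with a gripper value outside its range is refused whole. The fingers move at their own pace and stop on an object; the grip force is fixed at half the most. Time passes only in rows, so rows that repeat a pose let the fingers close. It gives the time, the measured TCP pose, the force, the opening and the grip force at its end, in the units of the state.
- robot.state(): the state, without advancing time (a new reading comes with each control period).
- robot.get_image(name): name is "side" or "top"; returns a dict with "img" (420x560x3 uint8, blue, green, red), "range_z" (420x560 float32, m along the optical axis (not along the pixel's ray), 0 where there is no reading), "intrinsics" (3x3 intrinsics, pixels), "view" (4x4, takes a point from world to camera coordinates). Camera axes: x right, y up, looking along -z (the intrinsics and any distortion apply to the point x, -y, -z); pixel columns grow to the right and rows downward; lengths in m; the calibration is good to about 2 mm. A picture is of the moment at which its call begins.
- robot.close_job(): hands the job in; it is judged then, once.
The state is a dict: "time_s": time; "joint_pos": joint angles; "joint_vel": joint speeds; "joint_efforts": joint torques, N m; "tool_pos": TCP position; "ee_rot": TCP orientation; "contact_force": force on the tool from outside, world axes, zero at the start; "moment": the same for the moment, N m; "width": opening from 0.0 (shut) to 1.0 (fully open); "grasp_force": force on a finger pad.
Only numpy, scipy, OpenCV 4.12 (cv2) and the standard library are available. Lean on these libraries where they do the work, as an engineer would, in place of code of your own. Each camera call takes 0.05 s, during which the arm holds its last target. There are 200 camera calls.

## Working session

There is one attempt and no reset: what is moved stays moved. The work goes in short steps, Python scripts to look and compute and a shell command to move; the robot and the scene stay as the last step left them, time stands still between calls to the robot, and variables do not carry over. Pictures are saved under pics/ and viewed, at most 10 in all, crops included, and the job is handed in when it is done.

```bash
mkdir -p pics; cat > h.py <<'E'
import numpy as np, cv2
from station import robot
def grab(n):
    d=robot.get_image(n); return d
def cloud(d):
    z=d["range_z"]; K=d["intrinsics"]; v,u=np.mgrid[0:z.shape[0],0:z.shape[1]]
    x=(u-K[0,2])/K[0,0]*z; y=(v-K[1,2])/K[1,1]*z
    P=np.stack([x,-y,-z,np.ones_like(z)],-1)@np.linalg.inv(d["view"]).T
    P=P[...,:3]; P[z==0]=np.nan; return P
E
python3 - <<'E'
from h import *
s=robot.state(); print({k:np.round(v,3) for k,v in s.items()}, robot.tip_reach)
for n in("top","side"):
    d=grab(n); cv2.imwrite(f"pics/{n}0.png",d["img"]); np.savez(f"{n}0.npz",**d); print(d["intrinsics"],d["view"], [k for k in d])
E
```

```text
{'time_s': np.float64(0.0), 'joint_pos': array([-1.209,  0.418, -0.01 ,  1.614,  0.005,  1.111, -0.053]), 'joint_vel': array([ 0.001, -0.   ,  0.   ,  0.001,  0.001, -0.001,  0.   ]), 'joint_efforts': array([ 1.0000e-03, -8.5123e+01,  6.4000e-01, -4.2600e+01, -4.9000e-02,
        1.9000e-02, -0.0000e+00]), 'tool_pos': array([0.245, 0.574, 0.216]), 'ee_rot': array([-6.300e-01, -3.078e+00,  2.000e-03]), 'contact_force': array([-0.787, -0.87 ,  0.172]), 'moment': array([ 0.058, -0.019,  0.01 ]), 'grasp_force': np.float64(0.0), 'width': np.float64(0.998)} 0.011
[[474.66679749   0.         287.06427419]
 [  0.         474.66679749 202.11159646]
 [  0.           0.           1.        ]] [[ 0.00844704 -0.99995062 -0.00523479  0.00138952]
 [ 0.99335802  0.00779037  0.11480052 -0.54399766]
 [-0.11475407 -0.00616974  0.99337477 -1.21930819]
 [ 0.          0.          0.          1.        ]] ['img', 'range_z', 'intrinsics', 'view']
[[541.06508729   0.         279.38423763]
 [  0.         541.06508729 200.96429992]
 [  0.           0.           1.        ]] [[ 0.96332211 -0.26806308  0.01235709 -0.50848916]
 [ 0.19919776  0.74518224  0.6364147  -0.16903096]
 [-0.17980757 -0.61061085  0.7712481  -1.14438967]
 [ 0.          0.          0.          1.        ]] ['img', 'range_z', 'intrinsics', 'view']
```

View pics/top0.png

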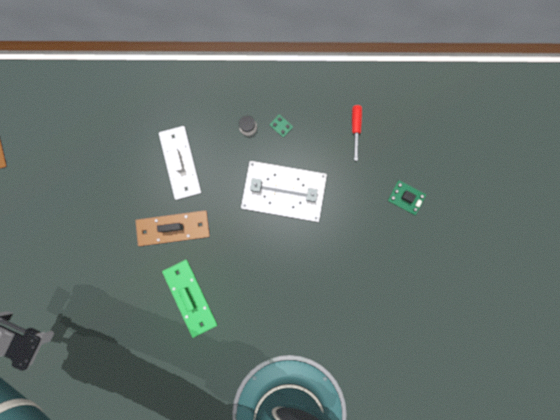

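View pics/side0.png

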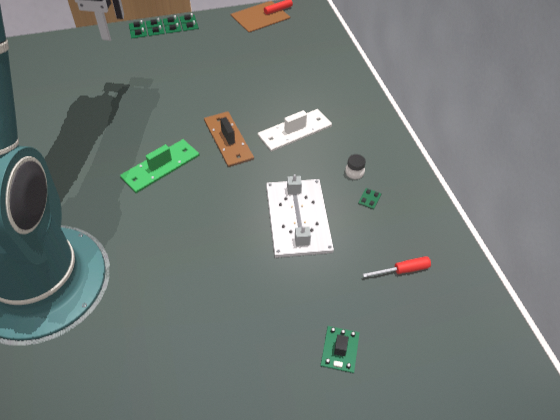

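Candidates:
- Relay board: top (408,197), green with a black relay. Its look-alikes are the spare board at (281,125), which has no relay, and the bank in the far background of the side view.
- Plate: brown at (172,228). Its look-alikes are white (180,162), green (189,298) and the brown items at the edge (0,152).

I choose (408,197) and (172,228).

```bash
cat >> h.py <<'E'
def boxof(P,m):
    p=P[m]; p=p[np.isfinite(p).all(1)]
    (c,wh,a)=cv2.minAreaRect(p[:,:2].astype(np.float32)*1000)
    return np.round(c,1),np.round(wh,1),round(a,1),len(p)
E
python3 - <<'E'
from h import *
d=dict(np.load("top0.npz")); P=cloud(d); im=d["img"]; Z=P[...,2]
hsv=cv2.cvtColor(im,cv2.COLOR_BGR2HSV)
def roi(x0,x1,y0,y1):
    m=np.zeros(Z.shape,bool); m[y0:y1,x0:x1]=1; return m
r=roi(380,435,175,222); print("table",np.nanmedian(Z[250:300,380:450]))
print("board",boxof(P,r&(Z>0.002)), "relay",boxof(P,r&(Z>0.02)),np.nanmax(Z[r]))
r=roi(130,215,200,252); print("plate",boxof(P,r&(Z>0.004)),"handle",boxof(P,r&(Z>0.03)),np.nanmax(Z[r]))
r=roi(235,335,155,225); print("fix",boxof(P,r&(Z>0.007)),np.nanmedian(Z[r&(Z>0.007)]))
print("blocks")
for (a,b) in((240,270),(300,330)):
    q=roi(a,b,170,210)
    print(boxof(P,q&(Z>0.035)),np.nanmax(Z[q]), boxof(P,q&(Z>0.054)) if (q&(Z>0.054)).sum()>2 else "")
q=roi(266,302,175,205)
print("bar z",np.round(Z[180:200:2,285],3))
a=cv2.resize(im[150:232,230:340],None,fx=5,fy=5,interpolation=cv2.INTER_CUBIC)
s=np.load("side0.npz")["img"]
b=cv2.resize(s[165:265,255:345],(369,410),interpolation=cv2.INTER_CUBIC)
c=cv2.resize(im[172:222,382:432],(0,0),fx=3.6,fy=3.6)
e=cv2.resize(im[200:255,130:215],(0,0),fx=3.6,fy=3.6)
o=np.zeros((600,800,3),np.uint8); 
a=cv2.resize(a,(430,321)); o[:321,:430]=a; o[:410,430:799]=b; o[410:590,430:610]=c; o[330:330+198,0:306]=e
cv2.imwrite("pics/crop1.png",o)
E
```

```text
table -0.0014066097219864737
board (array([ 561.3, -317.8]), array([125.1, 147.9]), 0.4, 708) relay (array([ 562.1, -317. ]), array([30.3, 22.2]), 63.7, 107) 0.03871034547417507
plate (array([481.9, 320.1]), array([136.8, 212.9]), 0.4, 1421) handle (array([474.3, 312.2]), array([18.5, 61.3]), 8.0, 187) 0.058625021590817505
fix (array([559.3,  17.4]), array([209.7, 164.6]), 80.5, 3336) 0.010806868338078535
blocks
(array([587.5,  88.4]), array([25.5, 32.2]), 80.4, 130) 0.06621081664736028 (array([587. ,  89.3]), array([6. , 5.1]), 78.2, 8)
(array([562.9, -59. ]), array([25.6, 32. ]), 80.5, 125) 0.06647311927076727 (array([562.2, -58.4]), array([5.1, 5.3]), 0.4, 8)
bar z [0.009 0.009 0.013 0.012 0.011 0.013 0.01  0.009 0.013 0.008]
```

View pics/crop1.png

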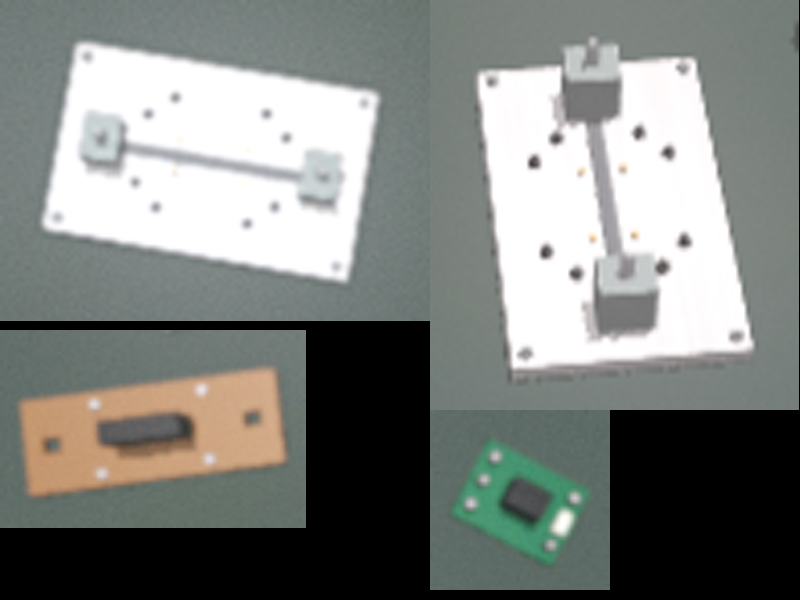

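The crop shows the brown plate with a black handle and two slots, the green board with a black relay, and a joining bar flush with the nest floor. The choices hold. Next I refine the fixture pose.

```bash
cat >> h.py <<'E'
from scipy.spatial.transform import Rotation as R
def onplane(d,uv,h):
    K=d["intrinsics"]; V=d["view"]; uv=np.atleast_2d(uv).astype(float)
    r=np.c_[(uv[:,0]-K[0,2])/K[0,0],-(uv[:,1]-K[1,2])/K[1,1],-np.ones(len(uv))]@V[:3,:3]
    c=-V[:3,:3].T@V[:3,3]; return c+r*((h-c[2])/r[:,2])[:,None]
def step(x,y,z,yaw):   # tool y at yaw deg (mod 180), tool down -> rows numbers
    s=robot.state(); M=R.from_rotvec(s["ee_rot"]).as_matrix(); a=np.radians(yaw)
    ty=np.array([np.cos(a),np.sin(a),0]); ty*= 1 if ty@M[:,1]>0 else -1
    tz=np.array([0,0,-1.]); T=np.c_[np.cross(ty,tz),ty,tz]
    dp=M.T@(np.array([x,y,z])-s["tool_pos"])*100
    print("t",round(s["time_s"],2),"pos",np.round(s["tool_pos"],4),"shift cm",np.round(dp,2),"turn",np.round(R.from_matrix(M.T@T).as_rotvec(),3),"F",np.round(s["contact_force"],1),"w",round(s["width"],3),"g",round(s["grasp_force"],1))
E
python3 - <<'E'
from h import *
for n,roi in(("top",(235,335,155,225)),("side",(258,340,172,262))):
    d=dict(np.load(n+"0.npz")); im=d["img"]; P=cloud(d); Z=P[...,2]
    g=im.min(2); m=np.zeros(g.shape,np.uint8); x0,x1,y0,y1=roi
    m[y0:y1,x0:x1]=(g[y0:y1,x0:x1]>165)
    c=max(cv2.findContours(m,0,1)[0],key=cv2.contourArea)
    q=onplane(d,cv2.convexHull(c)[:,0],0.012)[:,:2].astype(np.float32)*1000
    print(n,cv2.minAreaRect(q))
    # relay top
    hr=(380,435,175,222) if n=="top" else (318,365,322,372)
    r=np.zeros(g.shape,bool); r[hr[2]:hr[3],hr[0]:hr[1]]=1
    print("relay",boxof(P,r&(Z>0.022)&(Z<.05)),np.nanmedian(Z[r&(Z>.022)]))
    hp=(130,215,200,252) if n=="top" else (200,258,105,170)
    r[:]=0; r[hp[2]:hp[3],hp[0]:hp[1]]=1
    print("handle",boxof(P,r&(Z>0.04)&(Z<.08)),np.nanmedian(Z[r&(Z>.04)]))
    if n=="side":
        r[:]=0;r[172:262,258:340]=1
        k,l=cv2.connectedComponents((r&(Z>.055)).astype(np.uint8))
        for i in range(1,k): print("pin",boxof(P,l==i))
step(.562,-.317,.2,-26.3)
E
```

```text
top ((577.1773681640625, 15.624168395996094), (213.2296905517578, 134.13356018066406), 80.42080688476562)
relay (array([ 562.1, -317. ]), array([30.3, 22.2]), 63.7, 105) 0.030425808712053914
handle (array([474.3, 312.2]), array([18.5, 61.3]), 8.0, 172) 0.04966749514363711
side ((579.3887329101562, 27.47814178466797), (226.8325958251953, 130.99681091308594), 80.62403869628906)
relay (array([ 563. , -312.5]), array([31.8, 21.9]), 62.4, 198) 0.033099352500499946
handle (array([475.9, 317.3]), array([19.5, 65.9]), 8.2, 156) 0.05253065207625468
pin (array([589.4,  92.3]), array([6.5, 6.8]), 42.4, 18)
pin (array([573.6,  92. ]), array([0., 0.]), 0.0, 1)
pin (array([564.3, -55.4]), array([7. , 6.3]), 16.2, 17)
t 0.1 pos [0.2455 0.5744 0.2159] shift cm [-64.14 -69.53   1.67] turn [-1.000e-03 -1.000e-03 -1.516e+00] F [-1.  -0.5  0.3] w 0.997 g 0.0
```

```bash
python3 -m pendant '[[[-4,-4,0],[0,0,0],1],[[-6,-6,0],[0,0,0],1],[[-9,-9,0.2],[0,0,0],1],[[-12.8,-13.9,0.3],[0,0,0],1],[[-12.8,-13.9,0.3],[0,0,0],1]]'
python3 -m pendant '[[[-12.8,-13.9,0.3],[0,0,0],1],[[-12.8,-13.9,0.3],[0,0,0],1],[[-12.8,-13.9,0.3],[0,0,0],1],[[-12.8,-13.9,0.3],[0,0,0],1],[[-12.8,-13.9,0.3],[0,0,0],1]]'
python3 -m pendant '[[[-12.8,-13.9,0.3],[0,0,0],1],[[-12.8,-13.9,0.3],[0,0,0],1],[[-12.8,-13.9,0.3],[0,0,0],1],[[-12.8,-13.9,0.3],[0,0,0],1],[[-12.8,-13.9,0.3],[0,0,0],1]]'
python3 -c "
from h import *
step(.562,-.317,.2,-26.3); print(robot.state()['joint_pos'])"
```

```text
time_s: 0.52
tool_pos: [0.3099, 0.3923, 0.2131]
ee_rot: [0.635, 3.077, -0.002]
contact_force: [0.6, 0.1, -0.6]
width: 1.0
grasp_force: 0.0
time_s: 0.93
tool_pos: [0.3725, 0.2144, 0.2104]
ee_rot: [-0.635, -3.077, 0.001]
contact_force: [0.4, 1.0, 0.7]
width: 0.997
grasp_force: 0.0
time_s: 1.35
tool_pos: [0.4354, 0.0362, 0.2076]
ee_rot: [0.635, 3.076, -0.001]
contact_force: [-0.0, -0.4, 0.8]
width: 1.001
grasp_force: 0.0
t 1.35 pos [0.4354 0.0362 0.2076] shift cm [-25.61 -27.42   0.78] turn [-1.000e-03  0.000e+00 -1.519e+00] F [-0.  -0.4  0.8] w 1.001 g 0.0
[-0.52957859  0.08451576  0.39771907  2.07809448 -0.03850308  0.98549716
  1.0517813 ]
```

```bash
python3 -m pendant '[[[-12.8,-13.7,0.3],[0,0,0],1],[[-12.8,-13.7,0.3],[0,0,0],1],[[-12.8,-13.7,0.3],[0,0,0],1],[[-12.8,-13.7,0.3],[0,0,0],1],[[-12.8,-13.7,0.3],[0,0,0],1]]'
python3 -m pendant '[[[-12.8,-13.7,0.3],[0,0,0.12],1],[[-12.8,-13.7,0.3],[0,0,0.24],1],[[-12.8,-13.7,0.3],[0,0,0.36],1],[[-12.8,-13.7,0.3],[0,0,0.48],1],[[-12.8,-13.7,0.3],[0,0,0.6],1]]'
python3 -m pendant '[[[0,0,2],[0,0,0.12],1],[[0,0,4],[0,0,0.24],1],[[0,0,6],[0,0,0.36],1],[[0,0,8],[0,0,0.48],1],[[0,0,9],[0,0,0.6],1]]'
python3 -m pendant '[[[0,0,0],[0,0,0.12],1],[[0,0,0],[0,0,0.24],1],[[0,0,0],[0,0,0.36],1],[[0,0,0],[0,0,0.42],1],[[0,0,0],[0,0,0.42],1]]'
python3 -c "
from h import *
step(.5625,-.316,.02,-26.0); print(robot.state()['joint_pos'])
d=grab('side'); cv2.imwrite('pics/s1.png',cv2.resize(d['img'][220:420,230:430],None,fx=3,fy=3))"
```

```text
time_s: 1.77
tool_pos: [0.4991, -0.1405, 0.2044]
ee_rot: [0.635, 3.076, -0.002]
contact_force: [-0.6, 0.0, 0.2]
width: 1.001
grasp_force: 0.0
time_s: 2.18
tool_pos: [0.5625, -0.3166, 0.201]
ee_rot: [1.523, 2.748, -0.003]
contact_force: [0.5, 0.2, -0.5]
width: 1.003
grasp_force: 0.0
time_s: 2.6
tool_pos: [0.5617, -0.3116, 0.1089]
ee_rot: [-2.263, -2.176, 0.002]
contact_force: [0.5, 0.4, 0.1]
width: 1.002
grasp_force: 0.0
time_s: 3.02
tool_pos: [0.5625, -0.3119, 0.111]
ee_rot: [-2.666, -1.662, 0.001]
contact_force: [-0.7, -0.4, 0.3]
width: 0.999
grasp_force: 0.0
t 3.02 pos [ 0.5625 -0.3119  0.111 ] shift cm [-0.37  0.19  9.1 ] turn [-0.001  0.001 -0.002] F [-0.7 -0.4  0.3] w 0.999 g 0.0
[-0.11506584  0.71905886  0.84377555  1.67345864 -0.60937066  1.03309206
  0.47492108]
```

View pics/s1.png

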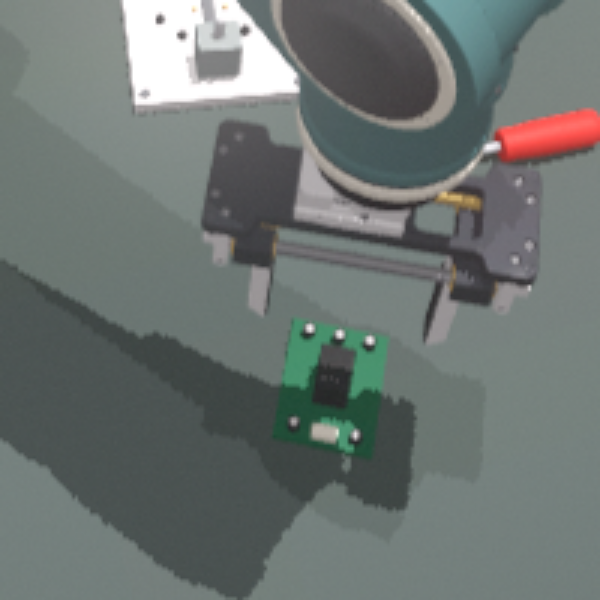

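Picture: the board is at (333,388), lit and clear between the fingers at (258,290) and (438,320), and the yaw is aligned. I descend and grip.

```bash
python3 -m pendant '[[[-0.3,0.2,3],[0,0,0],1],[[-0.3,0.2,6],[0,0,0],1],[[-0.3,0.2,8.5],[0,0,0],1],[[-0.3,0.2,9.0],[0,0,0],1],[[-0.3,0.2,9.0],[0,0,0],1]]'
for i in 1 2; do python3 -m pendant '[[[0,0,0],[0,0,0],0],[[0,0,0],[0,0,0],0],[[0,0,0],[0,0,0],0],[[0,0,0],[0,0,0],0],[[0,0,0],[0,0,0],0]]'; done
python3 -c "
from h import *
step(.577,.0156,.15,-9.6)"
```

```text
time_s: 3.48
tool_pos: [0.5622, -0.3155, 0.0204]
ee_rot: [-2.661, -1.667, 0.002]
contact_force: [0.3, 0.1, 0.5]
width: 1.0
grasp_force: 0.0
time_s: 3.9
tool_pos: [0.5635, -0.3158, 0.0223]
ee_rot: [2.663, 1.666, 0.001]
contact_force: [0.1, 0.8, -0.0]
width: 0.683
grasp_force: 0.0
time_s: 4.32
tool_pos: [0.5631, -0.3158, 0.0215]
ee_rot: [2.663, 1.666, -0.0]
contact_force: [0.8, -0.9, 0.3]
width: 0.326
grasp_force: 0.0
t 4.32 pos [ 0.5631 -0.3158  0.0215] shift cm [ 30.4  -13.25 -12.85] turn [-0.     0.    -0.285] F [ 0.8 -0.9  0.3] w 0.326 g 0.0
```

```bash
python3 -m pendant '[[[0,0,0],[0,0,0],0],[[0,0,0],[0,0,0],0],[[0,0,0],[0,0,0],0],[[0,0,0],[0,0,0],0],[[0,0,0],[0,0,0],0]]'
python3 -m pendant '[[[0,0,-1],[0,0,0],0],[[0,0,-3],[0,0,0],0],[[0,0,-6],[0,0,0],0],[[0,0,-9],[0,0,0],0],[[0,0,-10],[0,0,0],0]]'
python3 -m pendant '[[[2.5,-1.1,-10],[0,0,0],0],[[6,-2.7,-2],[0,0,0],0],[[9.5,-4.2,-2],[0,0,0],0],[[13,-5.7,-2],[0,0,0],0],[[15,-6.6,-2],[0,0,0],0]]'
python3 -m pendant '[[[3,-1.3,0],[0,0,0],0],[[6.5,-2.9,0],[0,0,0],0],[[10,-4.3,0],[0,0,0],0],[[13,-5.7,0],[0,0,0],0],[[15.4,-6.6,0],[0,0,0],0]]'
python3 -m pendant '[[[0,0,0],[0,0,-0.1],0],[[0,0,0],[0,0,-0.2],0],[[0,0,0],[0,0,-0.285],0],[[0,0,0],[0,0,-0.285],0],[[0,0,0],[0,0,-0.285],0]]'
python3 -c "
from h import *
step(.577,.0156,.12,-9.6)
d=grab('top'); np.savez('t2.npz',**d); cv2.imwrite('pics/t2.png',cv2.resize(d['img'][130:250,210:370],None,fx=5,fy=5))"
```

```text
time_s: 4.73
tool_pos: [0.563, -0.3157, 0.0215]
ee_rot: [-2.664, -1.666, 0.0]
contact_force: [-0.5, -0.5, 0.1]
width: 0.232
grasp_force: 29.9
time_s: 5.15
tool_pos: [0.5641, -0.3169, 0.1262]
ee_rot: [2.661, 1.663, 0.003]
contact_force: [0.1, -0.3, -0.5]
width: 0.232
grasp_force: 29.9
time_s: 5.57
tool_pos: [0.5692, -0.1483, 0.1412]
ee_rot: [-2.661, -1.667, -0.0]
contact_force: [0.9, -0.1, -1.1]
width: 0.229
grasp_force: 29.9
time_s: 5.98
tool_pos: [0.5771, 0.0186, 0.1416]
ee_rot: [-2.661, -1.668, -0.0]
contact_force: [0.4, -0.1, -1.2]
width: 0.233
grasp_force: 29.9
time_s: 6.4
tool_pos: [0.5774, 0.0153, 0.1417]
ee_rot: [-2.403, -2.023, -0.001]
contact_force: [0.4, 0.6, -1.2]
width: 0.229
grasp_force: 29.9
t 6.4 pos [0.5774 0.0153 0.1417] shift cm [ 0.03 -0.05  2.17] turn [ 0.    -0.    -0.003] F [ 0.4  0.6 -1.2] w 0.229 g 29.9
```

View pics/t2.png

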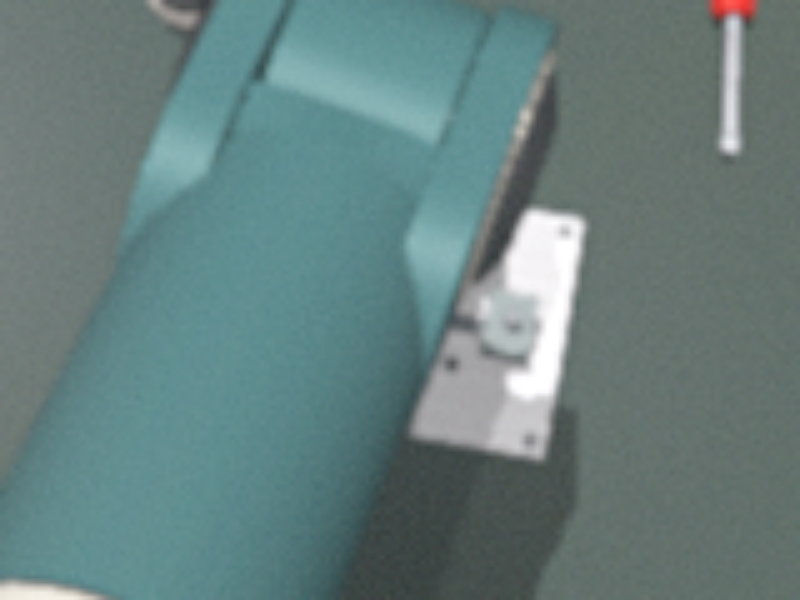

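Picture: the arm hides the nest from the top camera, with only a pin block visible at (515,325). The side view will serve, so I lower partway first.

```bash
python3 -m pendant '[[[0,0,2],[0,0,0],0],[[0,0,4],[0,0,0],0],[[0,0,6.5],[0,0,0],0],[[0,0,8.4],[0,0,0],0],[[0,0,8.4],[0,0,0],0]]'
python3 -c "
from h import *
step(.577,.0156,.0335,-9.6)
d=grab('side'); np.savez('s2.npz',**d); cv2.imwrite('pics/s2.png',cv2.resize(d['img'][165:270,240:360],None,fx=5.5,fy=5.5,interpolation=cv2.INTER_CUBIC))"
```

```text
time_s: 6.87
tool_pos: [0.5756, 0.0152, 0.0544]
ee_rot: [-2.401, -2.023, 0.006]
contact_force: [-1.0, -0.5, -0.8]
width: 0.234
grasp_force: 29.9
t 6.87 pos [0.5756 0.0152 0.0544] shift cm [0.07 0.14 2.09] turn [-0.004  0.002 -0.003] F [-1.  -0.5 -0.8] w 0.234 g 29.9
```

View pics/s2.png

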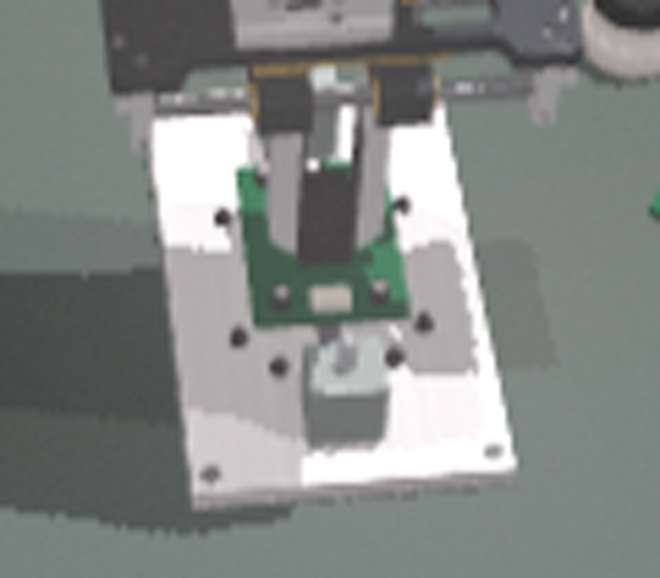

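Picture: the board is held level above the nest. Its front corners are at crop (255,325) and (410,315); posts show at (223,217), (402,204), (238,338), (280,366), (395,355) and (424,322). I measure it against the posts.

```bash
python3 - <<'E'
from h import *
for n,roi in(("top",(250,320,165,218)),("side",(268,328,190,250))):
    d=dict(np.load(n+"0.npz")); im=d["img"]; x0,x1,y0,y1=roi
    g=im.max(2); s=cv2.resize(g[y0:y1,x0:x1],None,fx=4,fy=4,interpolation=cv2.INTER_CUBIC)
    k,l,st,ce=cv2.connectedComponentsWithStats((s<(140 if n=="top" else 110)).astype(np.uint8))
    for i in range(1,k):
        if 15<st[i,4]<400:
            uv=(ce[i]+.5)/4-.5+[x0,y0]; print(n,np.round(uv,1),st[i,4],np.round(onplane(d,uv,.017)[0,:2]*1000,1))
d=dict(np.load("s2.npz")); im=d["img"]; h=cv2.cvtColor(im,cv2.COLOR_BGR2HSV)
m=cv2.inRange(h,(60,90,30),(95,255,255)); m[:190]=0; m[228:]=0; m[:,:275]=0; m[:,325:]=0
ys,xs=np.nonzero(m); q=onplane(d,np.c_[xs,ys],.037)[:,:2]*1000
a=np.radians(-9.6); ex=np.array([np.cos(a),np.sin(a)]); ey=np.array([-ex[1],ex[0]])
print("x range",np.percentile(q@ex,[0,1,99,100]),"y",np.percentile(q@ey,[0,1,3,99,100]), len(q))
b=cv2.minAreaRect(q.astype(np.float32)); print(b)
for c in((577.2,15.6),(579.4,18.6),(575.6,15.2)): print(np.array(c)@ex,np.array(c)@ey)
E
```

```text
top [260.8 187.2] 36 [585.3  76.4]
side [305.4 197. ] 32 [608.7  62.3]
side [285.2 198.4] 36 [561.5  70.2]
side [312.5 201.7] 30 [620.6  44. ]
side [279.8 204.2] 52 [544.3  56.7]
side [316.5 223.4] 36 [609.8 -19.1]
side [282.7 226.1] 50 [533.5  -6.5]
side [311.  229.8] 53 [592.3 -33.2]
side [290.  231.4] 38 [545.4 -25.2]
side [295.3 237.7] 16 [551.9 -44.8]
x range [534.66064472 534.88497103 595.43550566 595.57317268] y [ 81.37369261  83.01746143  83.982194   153.98675036 154.13599777] 70
((584.6484375, 28.616809844970703), (38.977622985839844, 91.9513931274414), 37.25723648071289)
566.5153201483243 111.6404587828341
568.1842051897311 114.96533813682105
565.0044339876979 110.97923037326014
```

```bash
python3 - <<'E'
from h import *
d=dict(np.load("s2.npz")); im=d["img"].astype(int)
m=(im[...,1]>im[...,2]+25)&(im[...,1]>im[...,0]+8); m[:190]=0; m[230:]=0; m[:,:278]=0; m[:,322:]=0
k,l,st,ce=cv2.connectedComponentsWithStats(m.astype(np.uint8)); print(st[1:])
ys,xs=np.nonzero(m)
a=np.radians(-9.6); ex=np.array([np.cos(a),np.sin(a)]); ey=np.array([-ex[1],ex[0]])
for v in range(195,228,4):
    u=xs[ys==v]
    if len(u):
        q=onplane(d,[[u.min()-.5,v],[u.max()+.5,v]],.036)[:,:2]*1000; print(v,u.min(),u.max(),np.round(q@ex,1),np.round(q@ey,1))
for u in range(286,314,4):
    v=ys[xs==u]
    if len(v): print(u,v.min(),v.max(),np.round(onplane(d,[[u,v.max()+.5]],.033)[:,:2]@ey*1000,1),"top",np.round(onplane(d,[[u,v.min()-.5]],.037)[:,:2]@ey*1000,1))
E
```

```text
[[283 195   6   9  36]
 [299 194   5   2   8]
 [310 200   1   4   4]
 [285 209   1   1   1]
 [305 208   9  12  62]
 [287 210   1   1   1]
 [286 212   1   1   1]
 [294 221   1   1   1]
 [287 222   1   1   1]]
195 284 303 [536.9 583.2] [157.9 153.5]
199 283 287 [533.3 544.8] [146.1 145. ]
203 284 310 [534.3 596.1] [134.  128.2]
211 307 312 [583.7 597.3] [105.8 104.5]
215 306 313 [579.9 597.9] [94.6 92.9]
219 311 313 [589.6 596.3] [82.2 81.6]
286 198 212 [108.2] top [149.]
294 221 221 [81.] top [80.8]
302 194 195 [154.9] top [157.6]
306 213 216 [92.5] top [100.8]
310 200 215 [94.5] top [137.8]
```

```bash
python3 -m pendant '[[[0.15,0.05,0],[0,0,0],0],[[0.15,0.05,0.5],[0,0,0],0],[[0.15,0.05,1.0],[0,0,0],0],[[0.15,0.05,1.2],[0,0,0],0],[[0.15,0.05,1.4],[0,0,0],0]]'
python3 -m pendant '[[[0,0,0.15],[0,0,0],0],[[0,0,0.3],[0,0,0],0],[[0,0,0.45],[0,0,0],0],[[0,0,0.55],[0,0,0],0],[[0,0,0.55],[0,0,0],0]]'
python3 -c "
from h import *
step(.577,.0156,.0335,-9.6)"
```

```text
time_s: 7.33
tool_pos: [0.5782, 0.0168, 0.0435]
ee_rot: [2.4, 2.027, 0.0]
contact_force: [0.6, -0.2, 0.0]
width: 0.232
grasp_force: 29.9
time_s: 7.75
tool_pos: [0.5781, 0.0167, 0.0378]
ee_rot: [-2.4, -2.027, 0.0]
contact_force: [-0.1, 0.3, -0.9]
width: 0.234
grasp_force: 29.9
t 7.75 pos [0.5781 0.0167 0.0378] shift cm [-0.13 -0.09  0.43] turn [-0.  0. -0.] F [-0.1  0.3 -0.9] w 0.234 g 29.9
```

```bash
python3 -m pendant '[[[0,0,0.1],[0,0,0],0],[[0,0,0.2],[0,0,0],0],[[0,0,0.3],[0,0,0],0],[[0,0,0.35],[0,0,0],0],[[0,0,0.35],[0,0,0],0]]'
python3 -m pendant '[[[0,0,0.05],[0,0,0],0],[[0,0,0.1],[0,0,0],0],[[0,0,0.1],[0,0,0],0]]'
```

```text
time_s: 8.17
tool_pos: [0.5781, 0.0167, 0.0344]
ee_rot: [2.4, 2.027, -0.0]
contact_force: [0.7, 0.8, -0.2]
width: 0.231
grasp_force: 29.9
time_s: 8.42
tool_pos: [0.5782, 0.0167, 0.0335]
ee_rot: [2.4, 2.027, -0.0]
contact_force: [-0.0, -0.2, -0.8]
width: 0.231
grasp_force: 29.9
```

```bash
python3 -m pendant '[[[0,0,0.05],[0,0,0],0],[[0,0,0.1],[0,0,0],0],[[0,0,0.1],[0,0,0],0]]'
for i in 1 2; do python3 -m pendant '[[[0,0,0],[0,0,0],0.8],[[0,0,0],[0,0,0],0.8],[[0,0,0],[0,0,0],0.8],[[0,0,0],[0,0,0],0.8],[[0,0,0],[0,0,0],0.8]]'; done
python3 -m pendant '[[[0,0,-2],[0,0,0],0.8],[[0,0,-5],[0,0,0],0.8],[[0,0,-8],[0,0,0],0.8],[[0,0,-11],[0,0,0],0.8],[[0,0,-13],[0,0,0],0.8]]'
python3 -c "
from h import *
step(.4743,.312,.16,8.1)
d=grab('side'); np.savez('s3.npz',**d); cv2.imwrite('pics/s3.png',cv2.resize(d['img'][165:270,240:360],None,fx=5.5,fy=5.5,interpolation=cv2.INTER_CUBIC))"
```

```text
time_s: 8.67
tool_pos: [0.5782, 0.0168, 0.0334]
ee_rot: [-2.4, -2.027, -0.001]
contact_force: [-8.3, 1.4, 20.9]
width: 0.23
grasp_force: 29.9
time_s: 9.08
tool_pos: [0.5781, 0.0167, 0.0324]
ee_rot: [2.4, 2.027, -0.0]
contact_force: [-0.1, -0.1, 0.1]
width: 0.552
grasp_force: 0.0
time_s: 9.5
tool_pos: [0.5782, 0.0167, 0.0325]
ee_rot: [2.4, 2.027, -0.0]
contact_force: [0.4, -0.1, -0.5]
width: 0.799
grasp_force: 0.0
time_s: 9.92
tool_pos: [0.5787, 0.0164, 0.1651]
ee_rot: [2.4, 2.026, 0.002]
contact_force: [1.0, -0.0, 0.4]
width: 0.8
grasp_force: 0.0
t 9.92 pos [0.5787 0.0164 0.1651] shift cm [ 27.39 -15.25   0.49] turn [ 0.002 -0.    -0.31 ] F [ 1.  -0.   0.4] w 0.8 g 0.0
```

View pics/s3.png

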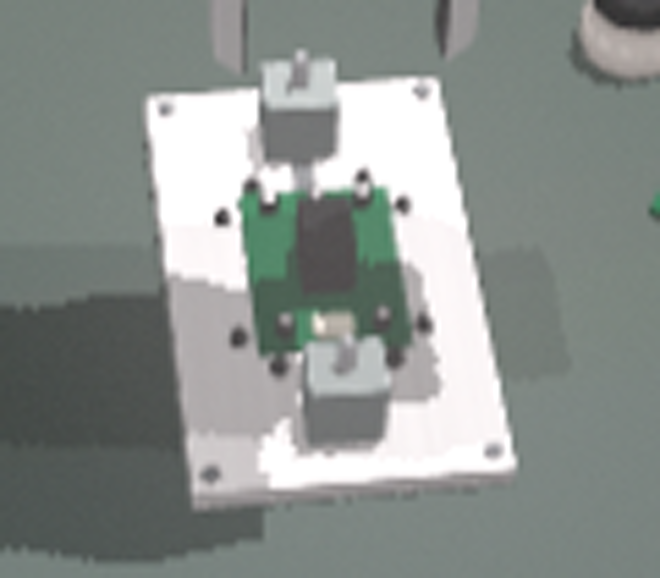

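Picture: the board is seated in the nest at (325,265) with all posts around it, and it is released. Now the plate.

```bash
python3 -m pendant '[[[3.5,-2,0],[0,0,-0.06],0.9],[[7,-4,0],[0,0,-0.12],0.9],[[10.5,-6,0],[0,0,-0.18],0.9],[[14,-8,0],[0,0,-0.25],0.9],[[17,-9.5,0],[0,0,-0.31],0.9]]'
python3 -c "
from h import *
step(.4743,.312,.16,8.1)
for n in ('top0','s3'):
    d=dict(np.load(n+'.npz'));P=cloud(d)
    print(n,np.nanmedian(P[...,2][205:215,296:300])) if n=='s3' else 0
d=dict(np.load('s3.npz'));P=cloud(d);Z=P[...,2].copy();Z[:200]=0;Z[222:]=0;Z[:,:292]=0;Z[:,307:]=0
m=(Z>.036)&(Z<.05); print(boxof(P,m)); p=P[m]; t=p[p[:,2]>.038]; print(len(t),np.linalg.lstsq(np.c_[t[:,:2],np.ones(len(t))],t[:,2],rcond=None)[0],np.median(t[:,2]))"
```

```text
time_s: 10.38
tool_pos: [0.5114, 0.2029, 0.1623]
ee_rot: [-2.052, -2.378, -0.0]
contact_force: [1.0, 0.7, 0.5]
width: 0.898
grasp_force: 0.0
t 10.38 pos [0.5114 0.2029 0.1623] shift cm [11.34 -2.07  0.24] turn [-0.    -0.001  0.006] F [1.  0.7 0.5] w 0.898 g 0.0
s3 0.0442997994167878
(array([579.3,  20.4]), array([32. , 22.3]), 78.6, 122)
119 [0.03694048 0.06012108 0.02219906] 0.04499882959732637
```

```bash
python3 -m pendant '[[[3.5,-0.6,0],[0,0,0],0.9],[[7,-1.4,1],[0,0,0],0.9],[[10.3,-1.9,3],[0,0,0],0.9],[[11.3,-2,6],[0,0,0],0.9],[[11.3,-2,6],[0,0,0],0.9]]'
python3 -c "
from h import *
step(.4743,.312,.031,8.1)"
```

```text
time_s: 10.8
tool_pos: [0.4736, 0.3117, 0.0978]
ee_rot: [-2.051, -2.378, 0.008]
contact_force: [-1.0, -0.6, -0.5]
width: 0.902
grasp_force: 0.0
t 10.8 pos [0.4736 0.3117 0.0978] shift cm [0.04 0.11 6.68] turn [-0.005  0.002  0.006] F [-1.  -0.6 -0.5] w 0.902 g 0.0
```

```bash
python3 -m pendant '[[[0,0,2],[0,0,0],0.9],[[0,0,4],[0,0,0],0.9],[[0,0,6],[0,0,0],0.9],[[0,0,6.8],[0,0,0],0.9],[[0,0,6.8],[0,0,0],0.9]]'
for i in 1 2 3; do python3 -m pendant '[[[0,0,0],[0,0,0],0],[[0,0,0],[0,0,0],0],[[0,0,0],[0,0,0],0],[[0,0,0],[0,0,0],0],[[0,0,0],[0,0,0],0]]'; done
python3 -c "
from h import *
step(.4743,.312,.031,8.1)"
```

```text
time_s: 11.22
tool_pos: [0.4769, 0.3081, 0.0335]
ee_rot: [2.059, 2.372, -0.004]
contact_force: [-0.4, -0.2, 0.5]
width: 0.899
grasp_force: 0.0
time_s: 11.63
tool_pos: [0.4773, 0.3095, 0.035]
ee_rot: [2.058, 2.374, 0.001]
contact_force: [-0.3, -0.9, 0.2]
width: 0.582
grasp_force: 0.0
time_s: 12.05
tool_pos: [0.4771, 0.3092, 0.0344]
ee_rot: [2.058, 2.373, -0.0]
contact_force: [0.3, 0.3, -0.1]
width: 0.226
grasp_force: 0.0
time_s: 12.47
tool_pos: [0.4771, 0.3092, 0.0344]
ee_rot: [2.058, 2.373, -0.0]
contact_force: [-1.4, 0.6, 0.6]
width: 0.19
grasp_force: 30.0
t 12.47 pos [0.4771 0.3092 0.0344] shift cm [ 0.31 -0.24  0.34] turn [-0.     0.     0.001] F [-1.4  0.6  0.6] w 0.19 g 30.0
```

```bash
python3 -m pendant '[[[0,0,-1],[0,0,0],0],[[0,0,-3],[0,0,0],0],[[0,0,-6],[0,0,0],0],[[0,0,-9],[0,0,0],0],[[0,0,-11],[0,0,0],0]]'
python3 -m pendant '[[[0,0,-11],[0,0,0],0],[[0,0,0],[0,0,0.08],0],[[0,0,0],[0,0,0.16],0],[[0,0,0],[0,0,0.24],0],[[0,0,0],[0,0,0.31],0]]' 2>&1 | tail -6
python3 -c "
from h import *
step(.574,.012,.15,-9.6)"
```

```text
time_s: 12.88
tool_pos: [0.4777, 0.3091, 0.1474]
ee_rot: [2.059, 2.372, 0.002]
contact_force: [-0.1, 0.1, -3.3]
width: 0.192
grasp_force: 30.0
time_s: 13.3
tool_pos: [0.4769, 0.309, 0.1448]
ee_rot: [-2.404, -2.022, 0.001]
contact_force: [-0.2, 0.4, -2.8]
width: 0.188
grasp_force: 30.0
t 13.3 pos [0.4769 0.309  0.1448] shift cm [-27.6   14.66  -0.52] turn [-0.     0.    -0.005] F [-0.2  0.4 -2.8] w 0.188 g 30.0
```

```bash
python3 -m pendant '[[[-2,1,0],[0,0,0],0],[[-5,2.6,0],[0,0,0],0],[[-8.3,4.4,0],[0,0,0],0],[[-11.5,6.1,0],[0,0,0],0],[[-14,7.4,0],[0,0,0],0]]'
python3 -m pendant '[[[-3,1.6,0],[0,0,0],0],[[-6.2,3.3,0],[0,0,0],0],[[-9.5,5,0],[0,0,0],0],[[-12,6.5,0],[0,0,0],0],[[-13.6,7.2,0],[0,0,0],0]]'
python3 -m pendant '[[[0,0,0],[0,0,0],0],[[0,0,0],[0,0,0],0]]'
python3 -c "
from h import *
step(.574,.012,.112,-9.6)"
```

```text
time_s: 13.72
tool_pos: [0.5271, 0.156, 0.1452]
ee_rot: [2.401, 2.025, 0.0]
contact_force: [0.5, -0.3, -3.0]
width: 0.187
grasp_force: 30.0
time_s: 14.13
tool_pos: [0.5756, 0.0089, 0.1453]
ee_rot: [2.402, 2.022, -0.0]
contact_force: [0.7, 0.3, -4.1]
width: 0.187
grasp_force: 30.0
time_s: 14.3
tool_pos: [0.5749, 0.0117, 0.1449]
ee_rot: [2.402, 2.025, -0.0]
contact_force: [0.0, 1.3, -2.4]
width: 0.19
grasp_force: 30.0
t 14.3 pos [0.5749 0.0117 0.1449] shift cm [ 0.01 -0.09  3.29] turn [ 0.     0.    -0.003] F [ 0.   1.3 -2.4] w 0.19 g 30.0
```

```bash
python3 -m pendant '[[[0,-0.05,1],[0,0,0],0],[[0,-0.05,2],[0,0,0],0],[[0,-0.05,3],[0,0,0],0],[[0,-0.05,4],[0,0,0],0],[[0,-0.05,4],[0,0,0],0]]'
python3 -m pendant '[[[0,0,0],[0,0,0],0],[[0,0,0],[0,0,0],0]]'
python3 -c "
from h import *
step(.574,.012,.104,-9.6)
d=grab('side'); np.savez('s4.npz',**d); t=grab('top'); np.savez('t4.npz',**t)
a=cv2.resize(d['img'][155:260,240:360],None,fx=4.5,fy=4.5,interpolation=cv2.INTER_CUBIC); b=cv2.resize(t['img'][150:230,300:350],None,fx=5,fy=5,interpolation=cv2.INTER_CUBIC)
o=np.zeros((480,800,3),np.uint8); o[:a.shape[0],:a.shape[1]]=a; o[:400,545:795]=b; cv2.imwrite('pics/s4.png',o)"
```

```text
time_s: 14.72
tool_pos: [0.5732, 0.0134, 0.102]
ee_rot: [-2.398, -2.027, 0.004]
contact_force: [-1.2, 0.0, -4.0]
width: 0.19
grasp_force: 30.0
time_s: 14.88
tool_pos: [0.5746, 0.0127, 0.1046]
ee_rot: [2.4, 2.027, -0.0]
contact_force: [-0.6, 0.3, -4.0]
width: 0.187
grasp_force: 30.0
t 14.88 pos [0.5746 0.0127 0.1046] shift cm [-0.08 -0.04  0.06] turn [ 0.     0.    -0.001] F [-0.6  0.3 -4. ] w 0.187 g 30.0
```

View pics/s4.png

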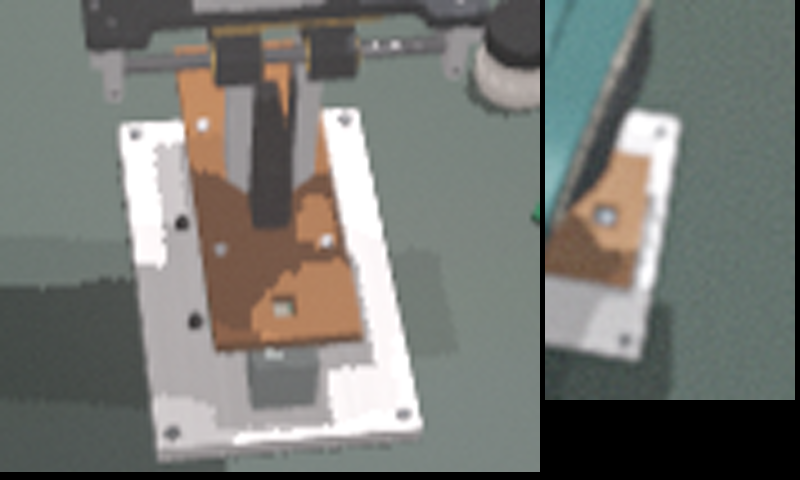

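Picture: the near slot is visible in the side crop at (284,306) and the top crop at (605,215), grey inside with no brown. I compare it with the pin tip in the same cameras.

```bash
python3 - <<'E'
from h import *
a=np.radians(-9.6); ex=np.array([np.cos(a),np.sin(a)]); ey=np.array([-ex[1],ex[0]])
s=robot.state()["tool_pos"]; zt=s[2]-.0344+.008
for n,f,(cx,cy),pin,c0 in(("top","t4",(312,193),(562.2,-58.4),"top0"),("side","s4",(303,223),(564.3,-55.4),"side0")):
    d=dict(np.load(f+".npz")); im=d["img"].astype(int); F=6
    x0,y0=cx-8,cy-8; c=cv2.resize(d["img"][y0:y0+17,x0:x0+17],None,fx=F,fy=F,interpolation=cv2.INTER_CUBIC).astype(int)
    sat=(c[...,2]-c[...,0])
    k,l,st,ce=cv2.connectedComponentsWithStats((sat<28).astype(np.uint8))
    i=min(range(1,k),key=lambda i:np.hypot(*(ce[i]-F*8.5)))
    x,y,w,h=st[i,:4]; uv=((x+w/2)/F-.5+x0,(y+h/2)/F-.5+y0); cc=(ce[i]+.5)/F-.5+[x0,y0]
    p=onplane(d,[uv,cc],zt)[:,:2]*1000
    print(n,st[i]/F,np.round(uv,1),np.round(cc,1),np.round(p,1),"slot ex,ey",np.round(p@ex,1),np.round(p@ey,1),"pin",np.round(pin@ex,1),np.round(pin@ey,1))
    # pin tip pixel in original
    d0=dict(np.load(c0+".npz")); P=cloud(d0); Z=P[...,2].copy()
    r=np.zeros(Z.shape,bool); r[170:262,258 if n=="side" else 300:340]=1
    r&=(Z>.058); v,u=np.nonzero(r); ok=P[v,u][:,1]<0; q=onplane(d0,np.c_[u[ok],v[ok]].mean(0)[None],.063)[0,:2]*1000
    print(" pin px",u[ok].mean(),v[ok].mean(),q@ex,q@ey)
E
```

```text
top [ 5.83333333  6.5         4.5         3.66666667 80.5       ] [311.6 192.8] [311.5 192.8] [[562.7 -56.5]
 [562.9 -56.5]] slot ex,ey [564.3 564.4] [38.1 38.2] pin 564.1 36.2
 pin px 312.14285714285717 193.71428571428572 564.4690788169914 35.941768298693255
side [ 6.33333333  6.83333333  3.83333333  3.         53.        ] [302.8 222.8] [302.6 222.9] [[563.7 -53.4]
 [563.4 -53.5]] slot ex,ey [564.7 564.4] [41.4 41.2] pin 565.6 39.5
 pin px 302.8125 227.75 565.3076834546607 39.7849111667131
```

```bash
python3 -m pendant '[[[-0.18,0.03,0],[0,0,0],0],[[-0.18,0.03,0],[0,0,0],0],[[-0.18,0.03,0.2],[0,0,0],0],[[-0.18,0.03,0.4],[0,0,0],0],[[-0.18,0.03,0.5],[0,0,0],0]]'
python3 -m pendant '[[[0,0,0.1],[0,0,0],0],[[0,0,0.2],[0,0,0],0],[[0,0,0.2],[0,0,0],0]]'
```

```text
time_s: 15.4
tool_pos: [0.5743, 0.0111, 0.0992]
ee_rot: [-2.4, -2.027, 0.0]
contact_force: [0.5, -0.4, -3.4]
width: 0.189
grasp_force: 30.0
time_s: 15.65
tool_pos: [0.5743, 0.011, 0.0973]
ee_rot: [-2.4, -2.027, 0.001]
contact_force: [0.6, -0.8, -3.4]
width: 0.192
grasp_force: 30.0
```

```bash
python3 -m pendant '[[[0,0,0.1],[0,0,0],0],[[0,0,0.2],[0,0,0],0],[[0,0,0.2],[0,0,0],0]]'
```

```text
time_s: 15.9
tool_pos: [0.5744, 0.011, 0.0953]
ee_rot: [-2.4, -2.027, 0.0]
contact_force: [0.4, 0.3, -3.2]
width: 0.189
grasp_force: 30.0
```

No contact so far, with the underside 5 mm below the tips, so both pins are in. I continue in small steps.

```bash
python3 -m pendant '[[[0,0,0.1],[0,0,0],0],[[0,0,0.2],[0,0,0],0],[[0,0,0.3],[0,0,0],0],[[0,0,0.3],[0,0,0],0]]'
python3 -m pendant '[[[0,0,0.1],[0,0,0],0],[[0,0,0.2],[0,0,0],0],[[0,0,0.3],[0,0,0],0],[[0,0,0.3],[0,0,0],0]]'
```

```text
time_s: 16.23
tool_pos: [0.5744, 0.011, 0.0923]
ee_rot: [-2.4, -2.027, 0.0]
contact_force: [-0.4, -0.0, -3.3]
width: 0.19
grasp_force: 30.0
time_s: 16.57
tool_pos: [0.5743, 0.011, 0.0893]
ee_rot: [-2.4, -2.027, 0.0]
contact_force: [-0.4, -0.3, -3.0]
width: 0.19
grasp_force: 30.0
```

```bash
python3 -m pendant '[[[0,0,0.1],[0,0,0],0],[[0,0,0.2],[0,0,0],0],[[0,0,0.3],[0,0,0],0],[[0,0,0.4],[0,0,0],0],[[0,0,0.4],[0,0,0],0]]'
python3 -m pendant '[[[0,0,0.05],[0,0,0],0],[[0,0,0.1],[0,0,0],0],[[0,0,0.15],[0,0,0],0],[[0,0,0.2],[0,0,0],0],[[0,0,0.2],[0,0,0],0]]'
```

```text
time_s: 16.98
tool_pos: [0.5743, 0.011, 0.0852]
ee_rot: [-2.4, -2.027, 0.0]
contact_force: [-0.7, -0.2, -3.2]
width: 0.19
grasp_force: 30.0
time_s: 17.4
tool_pos: [0.5744, 0.011, 0.0834]
ee_rot: [2.4, 2.027, -0.0]
contact_force: [-0.7, 0.4, -3.1]
width: 0.188
grasp_force: 30.0
```

```bash
python3 -m pendant '[[[0,0,0.05],[0,0,0],0],[[0,0,0.1],[0,0,0],0],[[0,0,0.1],[0,0,0],0]]'
```

```text
time_s: 17.65
tool_pos: [0.5745, 0.011, 0.0824]
ee_rot: [2.4, 2.027, -0.0]
contact_force: [-1.3, 0.2, -2.1]
width: 0.188
grasp_force: 30.0
```

```bash
python3 -m pendant '[[[0,0,0.03],[0,0,0],0],[[0,0,0.05],[0,0,0],0],[[0,0,0.05],[0,0,0],0]]'
```

```text
time_s: 17.9
tool_pos: [0.5745, 0.011, 0.0824]
ee_rot: [-2.4, -2.027, -0.0]
contact_force: [-3.2, 0.8, 5.5]
width: 0.189
grasp_force: 30.0
```

The plate is resting on the blocks with light contact (5.5 N up). I release it and retract.

```bash
for i in 1 2; do python3 -m pendant '[[[0,0,0],[0,0,0],0.8],[[0,0,0],[0,0,0],0.8],[[0,0,0],[0,0,0],0.8],[[0,0,0],[0,0,0],0.8],[[0,0,0],[0,0,0],0.8]]'; done
python3 -m pendant '[[[0,0,-2],[0,0,0],0.8],[[0,0,-5],[0,0,0],0.8],[[0,0,-8],[0,0,0],0.8],[[0,0,-11],[0,0,0],0.8],[[0,0,-13],[0,0,0],0.8]]'
python3 -m pendant '[[[0,-3,0],[0,0,0],0.8],[[0,-7,0],[0,0,0],0.8],[[0,-10,0],[0,0,0],0.8],[[0,-12,0],[0,0,0],0.8],[[0,-12,0],[0,0,0],0.8]]'
python3 - <<'E'
from h import *
d=grab('side'); t=grab('top'); cv2.imwrite('pics/s5.png',np.hstack([cv2.resize(d['img'][150:260,240:350],(400,400)),cv2.resize(t['img'][140:240,235:335],(400,400))]))
P=cloud(d);Z=P[...,2]; m=np.zeros(Z.shape,bool);m[165:250,260:335]=1
print("handle",boxof(P,m&(Z>.085)&(Z<.115)),np.nanmedian(Z[m&(Z>.09)]))
p=P[m&(Z>.045)&(Z<.068)]; print(len(p),np.linalg.lstsq(np.c_[p[:,:2],np.ones(len(p))],p[:,2],rcond=None)[0],np.median(p[:,2]))
E
```

```text
time_s: 18.32
tool_pos: [0.5745, 0.011, 0.082]
ee_rot: [2.4, 2.027, -0.0]
contact_force: [0.5, -0.2, 0.7]
width: 0.512
grasp_force: 0.0
time_s: 18.73
tool_pos: [0.5744, 0.011, 0.082]
ee_rot: [2.4, 2.027, -0.0]
contact_force: [0.3, -0.0, -0.6]
width: 0.794
grasp_force: 0.0
time_s: 19.15
tool_pos: [0.5749, 0.0107, 0.2146]
ee_rot: [2.4, 2.026, 0.003]
contact_force: [0.5, -0.1, -0.1]
width: 0.798
grasp_force: 0.0
time_s: 19.57
tool_pos: [0.453, 0.0319, 0.2116]
ee_rot: [-2.396, -2.026, -0.001]
contact_force: [-0.7, -0.5, 0.3]
width: 0.8
grasp_force: 0.0
handle (array([576. ,  19.6]), array([63.8, 18.4]), 81.0, 224) 0.10116606602323075
1838 [0.00754014 0.00209632 0.05320388] 0.0575181326455127
```

View pics/s5.png

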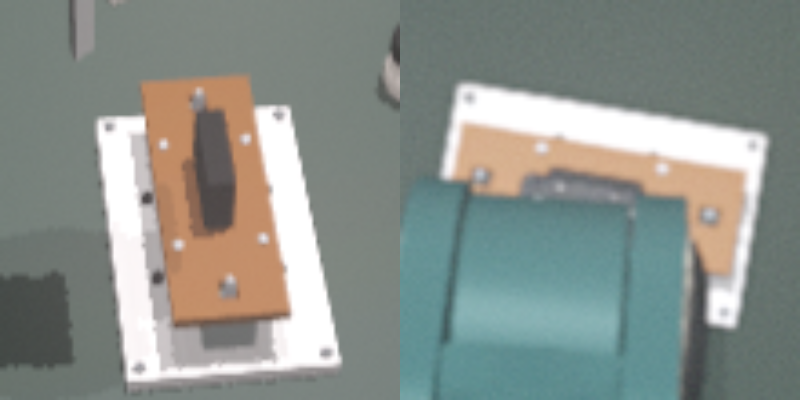

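Both pins show through the slots, at side (198,98) and (228,287). The plate is level and released, with its top at about 56–57 mm, and the arm is clear.

```bash
python3 -c "
from h import *
print(robot.close_job())"
```

```text
the job is handed in; nothing more can be done
None
```

The relay board is lying released in the nest and the brown plate is released level on both pin blocks with the pins through its slots; the job was handed in at about 20 s, with no verdict returned.

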